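# Lock the crossbar of a cheese press with its spring clip

### The job

The small cheese press has been put back together after washing, but its crossbar is not locked yet. Press the raised right-hand end of the steel crossbar gently all the way down on to the shoulder of the right-hand rod, so that the narrow neck of the rod stands clear above the bar. Then take the loose hairpin spring clip from the worktop and push it sideways over that neck, open end first and flat along the top of the bar, until its legs snap shut behind the neck, as on the left-hand rod. The right-hand rod is clamped somewhere along its slot, so feel for it, and do not force the clip. Let go of it and leave everything else where it is.

Things in the scene. Friction and masses are not known exactly. Their poses are not given: they have to be found in the camera images.
- press: Cheese press, fixed: wooden base 170 x 270 x 24 mm, white basket, two upright steel rods at y +95 (left) and about -95 (right) joined by a steel crossbar, screw with T-handle in its middle. Origin under the middle of the base, x from front to back, y to the left, z up. The left end already has its clip on, pushed on from the end of the bar.
- crossbar (a joint): Tilt of the crossbar about the left rod, rad: 0 when its right end sits on the right rod's shoulder (bar level), 0.05 to 0.075 at the start (right end 10 to 14 mm too high). Stiff: 6 to 8 N on push_spot moves it, and it stays where it is left. Bar 42 mm wide (x), 10 thick, from y -130 to +130 of the press; its top is 140 mm above the worktop when home.
- push_spot (a point): Point on the top face of the crossbar, on its centre line, 45 mm to the right of the press's middle, where there is room to press down: at least 29 mm to the rod's head, 28 mm to the screw's boss (the T-handle above the boss, 103 mm along x, tops out 61 mm above the bar). It moves with the bar; 140 mm above the worktop when home.
- rod_slot (a point): Middle of the slot in the right end of the crossbar, at the height of the rod's neck (fixed to the press, axes as the press). The right rod is clamped firmly in this slot up to 14 mm from here to the left or right (y); its setting is not reported. Its neck is 10 mm thick and 10 mm tall, 140 to 150 mm above the worktop; above it a 14 mm head up to 163 mm. Bare only when the bar is home.
- clip: Loose steel hairpin clip, lying flat, 78 mm long, 28 mm wide at the mouth, 5 mm wire, about 50 g. Origin under the middle of its grip (a closed eye, 27 mm wide over two flat black plastic sides, 22 mm long, 9 mm tall). x from the grip to the open mouth, z up. Legs end 57 mm from the grip; the mouth takes a neck up to 5 mm off-centre.
- clip_grip (a point): Centre of the clip's grip, 4.5 mm above its underside (axes as the clip): pinch the eye across y here, 27 mm wide.
- clip_pocket (a point): Centre of the clip's pocket, 27 mm from the grip towards the mouth, 2.5 mm above its underside: the neck ends here (2 to 3 mm play) when the clip is on. Further out the legs run 4 mm apart from 33 to 41 mm from the grip, then flare to the mouth; the 10 mm neck must force them apart along that length. The pocket is 8 mm wide, so the legs keep a light hold.
- leg_left (a joint): Outward flex of the clip's left (+y) leg, rad: 0 free, 0.1 to 0.15 while the neck passes between the legs, 0.04 to 0.07 with the neck home in the pocket (less on one leg and more on the other while pushed to the side). Springy.
- leg_right (a joint): The same for the right (-y) leg. Pushing the clip over the neck takes 4 to 14 N (most where the flare narrows) from first touch to the end of the narrow part (about 15 mm of travel); then it snaps and the force falls to nothing or pulls; some 5 mm further the pocket's closed end meets the neck hard. Pressing it there with over 15 N bends it.
- mug: Mug on the worktop, a bystander. Origin under its middle.
- teaspoon: Teaspoon on the worktop, a bystander. Origin under its middle.
- timer: Round kitchen timer on the worktop, a bystander. Origin under its middle.
- salt_shaker: Salt shaker on the worktop, a bystander. Origin under its middle.
- tin: Tin on the worktop, a bystander. Origin under its middle.
Things that resemble listed ones, but are neither listed nor needed, are in the scene too. Leave any yellow look-alike of the clip alone.

How it is judged:
By the outcome, as a careful person would: the job done as asked, in the order asked, and still so for the second after the job is handed in, with the robot touching nothing.
It also fails if it takes over 67 s, if anything falls off the work surface, if the arm or the gripper's body presses on something with over 40 N, if the wrist force passes 120 N, or if a joint passes its speed limit or range.

### The arm

A 6-joint arm with a two-finger parallel gripper is mounted at the origin on a cart in front of the work surface, level with it; the furniture and walls round the work are solid. World frame = base frame: x ahead of the robot, y to its left, z up, the work surface at z = 0. Lengths are in m, angles in rad, forces in N, time in s.
With the tool pointing down it reaches from about 0.35 to 0.85 m from the base axis. Payload 8.1 kg.
Tool frame: the origin (TCP) lies on the centre line of the jaws, within the pads' length; the fingertips stand 14 mm ahead of it and the grasp point (between the pads) lies 5 mm behind it; z points along the fingers, x is the direction in which the jaws open and shut, and the axes are right-handed (so a half turn about z gives the same grasp; the last joint's range is limited). The gripper opens to 93 mm and grips with 3 to 60 N. Pads are 15 mm wide; open, the fingers measure 128 mm over their backs; the gripper's body (75 mm by 188 mm) begins 65 mm behind the grasp point.
Start: joints at [1.135, 0.13, 1.488, -0, 1.523, -0.085], TCP at [0.206, 0.563, 0.233] pointing down, gripper open.
Joint ranges: [-2.96, 2.96], [-0.89, 2.26], [0.02, 2.5], [-1.34, 4.48], [0, 2.73], [-2.66, 2.66]. Speed limits (rad/s): [2.39, 2.39, 2.79, 3.14, 3.14, 3.14].

### API

Orientations are given as [roll, pitch, yaw] about the fixed x, y, z axes, in that order (R = Rz(yaw) Ry(pitch) Rx(roll)).
In Python, from workcell import ctrl gives the robot as it stands. The module is installed in compiled form; this text tells all that it offers.
- The arm moves only by the shell command python3 -m handwheel 'ROWS' [OPENING] [FORCE]. ROWS is JSON, a list of rows, each a list of 6 numbers: the shift along the tool's x, y, z in m, then the turn, a rotation vector about the tool's x, y, z in rad. A call has 1 to 12 rows; each row is the pose to reach, as a shift and turn from the pose commanded when the call began, along the tool's axes at that moment; what a row does not reach only later rows make up. A row lasts 1/10 s, in which the tool goes at most 50 mm and 8.59 degrees, less where a joint would pass 70% of its speed; a pose out of reach is approached as far as the arm can. A call with a gripper value outside its range is refused whole. OPENING is the opening in per cent of the stroke, from 0 (shut) to 100 (fully open), set as the call begins (- or left out, the last holds). The fingers move at their own pace and stop on an object; FORCE is the grip in N (left out, the last holds). Time passes only in rows, so rows that repeat a pose let the fingers close. It gives the time, the measured TCP pose, the force and the opening at its end, in the units of the state.
- ctrl.read_state(): the state, without advancing time (a new reading comes with each control period).
- ctrl.snapshot(name): name is "side" or "top" or "wrist"; returns a dict with "pixels" (384x512x3 uint8, blue, green, red), "intrinsics" (3x3 intrinsics, pixels), "world_from_camera" (4x4, takes a point from camera to world coordinates). Camera axes: x right, y down, z forward; pixel columns grow to the right and rows downward; lengths in m; the calibration is good to about 2 mm. A picture is of the moment at which its call begins. There is no depth.
- ctrl.finish_job(): hands the job in, once; it reports no verdict.
The state is a dict: "time_s": time; "q": joint angles; "joint_vel": joint speeds; "effort": joint torques, N m; "tool_pos": TCP position; "tcp_rot": TCP orientation; "ft_force": force on the tool from outside, world axes, zero at the start; "wrist_torque": the same for the moment, N m; "opening": opening from 0.0 (shut) to 1.0 (fully open).
Only numpy, scipy, OpenCV 4.12 (cv2) and the standard library are available. Lean on these libraries where they do the work, as an engineer would, in place of code of your own. Each camera call takes 0.05 s, during which the arm holds its last target.

## Working session

There is one attempt and no reset: what is moved stays moved. The work goes in short steps, Python scripts to look and compute and a shell command to move; the robot and the scene stay as the last step left them, time stands still between calls to the robot, and variables do not carry over. Pictures are saved under pics/ and viewed, and the job is handed in when it is done.

```bash
mkdir -p pics; cat > h.py <<'E'
import numpy as np, cv2
from workcell import ctrl
def snap(n,f=None):
    s=ctrl.snapshot(n)
    im=np.array(s["pixels"]).astype(np.uint8)
    K=np.array(s["intrinsics"]);T=np.array(s["world_from_camera"])
    if f: cv2.imwrite("pics/"+f,im); np.savez("pics/"+f+".npz",im=im,K=K,T=T)
    return im,K,T
def load(f):
    d=np.load("pics/"+f+".npz");return d["im"],d["K"],d["T"]
def ray(uv,K,T):
    d=T[:3,:3]@np.linalg.solve(K,np.array([uv[0],uv[1],1.0]));return T[:3,3],d/np.linalg.norm(d)
def onz(uv,K,T,z):
    o,d=ray(uv,K,T);return o+d*(z-o[2])/d[2]
def proj(p,K,T):
    c=T[:3,:3].T@(np.array(p)-T[:3,3]);u=K@c;return u[:2]/u[2]
def tri(r1,r2):
    (o1,d1),(o2,d2)=r1,r2
    A=np.stack([d1,-d2],1);t=np.linalg.lstsq(A,o2-o1,rcond=None)[0]
    a=o1+d1*t[0];b=o2+d2*t[1];return (a+b)/2,np.linalg.norm(a-b)
E
python3 - <<'E'
from h import *
for n in("top","side","wrist"):
    im,K,T=snap(n,n+"0.png");print(n,K[0,0],K[0,2],K[1,2],T.round(3).tolist())
s=ctrl.read_state();print({k:np.round(v,3) for k,v in s.items()})
E
```

```text
top 454.8030866858995 262.87013391518224 186.38917762288747 [[0.029, -0.98, 0.195, 0.268], [-1.0, -0.029, 0.006, -0.05], [0.0, -0.195, -0.981, 1.338], [0.0, 0.0, 0.0, 1.0]]
side 388.98034387101853 252.78263198072864 181.51149296766485 [[0.108, -0.77, 0.628, -0.295], [-0.994, -0.077, 0.076, -0.164], [-0.011, -0.633, -0.774, 1.083], [0.0, 0.0, 0.0, 1.0]]
wrist 293.78063004235867 253.65111267409574 192.77908599479727 [[0.343, 0.906, 0.248, 0.137], [0.939, -0.33, -0.092, 0.59], [-0.002, 0.264, -0.964, 0.385], [0.0, 0.0, 0.0, 1.0]]
{'time_s': np.float64(0.15), 'q': array([ 1.135,  0.131,  1.489, -0.   ,  1.523, -0.085]), 'joint_vel': array([-0.002, -0.003, -0.002, -0.   , -0.001, -0.001]), 'effort': array([ 1.0000e-03, -5.6048e+01, -4.9233e+01,  7.7000e-02,  3.1000e-02,
       -0.0000e+00]), 'tool_pos': array([0.206, 0.563, 0.232]), 'tcp_rot': array([-3.141e+00,  1.000e-03,  1.220e+00]), 'ft_force': array([-0.741, -0.456, -0.213]), 'wrist_torque': array([-0.007,  0.045,  0.017]), 'opening': np.float64(1.001)}
```

View pics/top0.png

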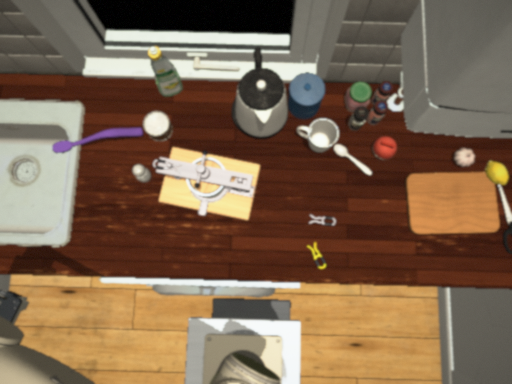

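View pics/side0.png

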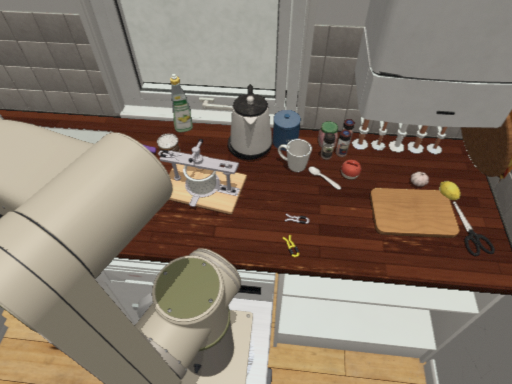

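View pics/wrist0.png

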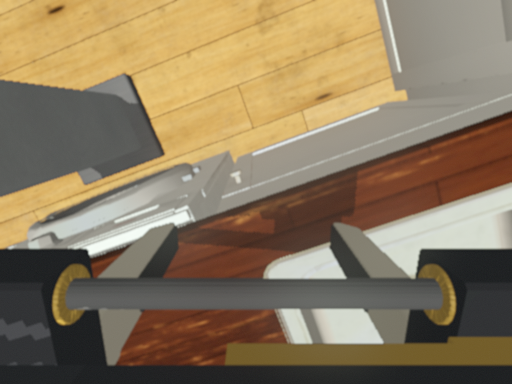

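```bash
python3 - <<'E'
from h import *
a,K,T=load("top0.png"); b,K2,T2=load("side0.png")
A=cv2.resize(a[135:235,140:270],None,fx=5,fy=5,interpolation=cv2.INTER_CUBIC);cv2.imwrite("pics/tpress.png",A)
B=cv2.resize(a[200:240,295:345],None,fx=8,fy=8,interpolation=cv2.INTER_CUBIC)
C=cv2.resize(b[200:240,275:325],None,fx=8,fy=8,interpolation=cv2.INTER_CUBIC)
cv2.imwrite("pics/clips.png",np.hstack([B[:,:400],C[:,:400]]))
cv2.imwrite("pics/spress.png",cv2.resize(b[135:220,145:255],None,fx=6,fy=6,interpolation=cv2.INTER_CUBIC))
for uv in [(322,220),(208,183)]: print(onz(uv,K,T,0.0))
E
```

```text
[ 0.43846939 -0.21976066  0.        ]
[0.54015194 0.12294929 0.        ]
```

View pics/tpress.png

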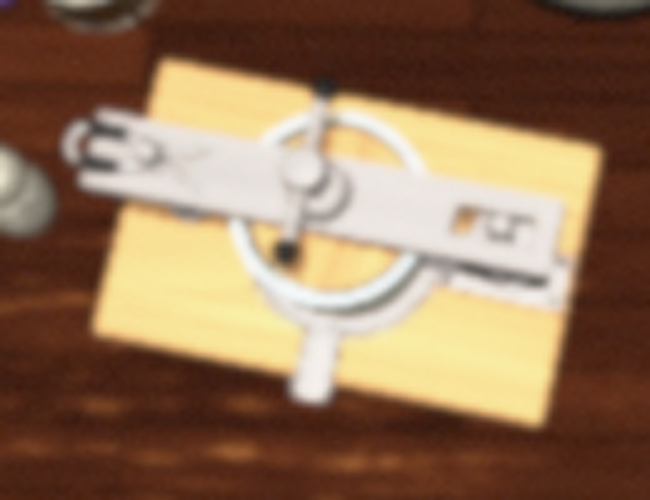

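View pics/clips.png

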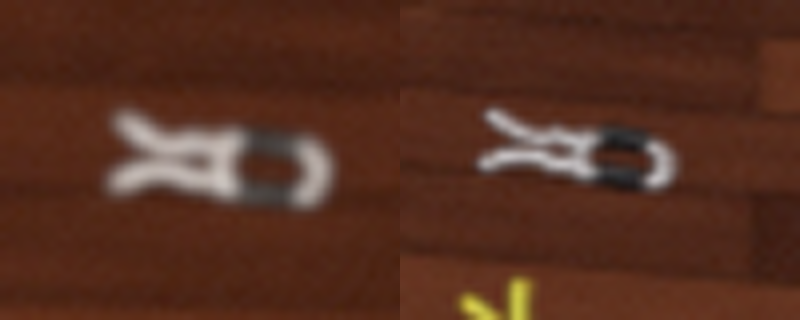

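View pics/spress.png

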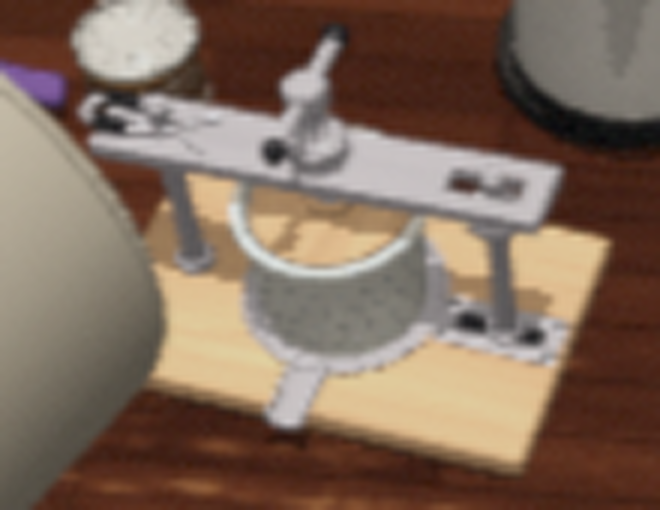

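```bash
python3 - <<'E'
from h import *
a,K,T=load("top0.png"); b,K2,T2=load("side0.png")
P=lambda u,v,z:onz((140+u/5-.4,135+v/5-.4),K,T,z)
c=[P(*q,.024) for q in[(162,58),(602,148),(545,428),(93,333)]]
for i in c: print(i.round(4))
print("ctr",np.mean(c,0))
v=c[0]-c[1]+c[3]-c[2]; print("ydir yaw",np.degrees(np.arctan2(v[1],v[0]))-90, [np.linalg.norm(c[i]-c[(i+1)%4]).round(4) for i in range(4)])
S=lambda u,v,z:onz((145+u/6-.4,135+v/6-.4),K2,T2,z)
for q in[(612,240),(522,468)]: print("side corner",S(*q,.024).round(4))
print("bar R end corners", P(565,200,.153),P(553,283,.153),"L end",P(97,108,.14),P(80,185,.14))
print("slot blob head",P(510,228,.163))
g=lambda u,v,z:onz((295+u/8-.4,200+v/8-.4),K,T,z)
print("grip",g(270,170,.0045),"mouth",g(115,153,.0025))
g=lambda u,v,z:onz((275+u/8-.4,200+v/8-.4),K2,T2,z)
print("grip s",g(222,157,.0045),"mouth",g(87,140,.0025))
s=ctrl.read_state();Tc=load("wrist0.png")[2]
from scipy.spatial.transform import Rotation as R
Rt=R.from_euler("xyz",s["tcp_rot"]).as_matrix();print("cam in tool",(Rt.T@(Tc[:3,3]-s["tool_pos"])).round(4),(Rt.T@Tc[:3,:3]).round(3).tolist())
E
```

```text
[0.6447 0.2337 0.024 ]
[ 0.5968 -0.0317  0.024 ]
[ 0.4286 -0.0038  0.024 ]
[0.4767 0.2627 0.024 ]
ctr [0.53669395 0.11521024 0.024     ]
ydir yaw -10.22164665689266 [np.float64(0.2697), np.float64(0.1706), np.float64(0.2707), np.float64(0.1704)]
side corner [ 0.5935 -0.0344  0.024 ]
side corner [ 0.4252 -0.0045  0.024 ]
bar R end corners [ 0.53543814 -0.01463393  0.153     ] [ 0.49018043 -0.00979413  0.153     ] L end [0.58219956 0.24208587 0.14      ] [0.53899635 0.24809561 0.14      ]
slot blob head [0.51718447 0.01359629 0.163     ]
grip [ 0.43592897 -0.23789014  0.0045    ] mouth [ 0.44080884 -0.18099671  0.0025    ]
grip s [ 0.43569749 -0.23871715  0.0045    ] mouth [ 0.4398889  -0.18271925  0.0025    ]
cam in tool [ 0.0011 -0.0738 -0.1534] [[1.0, 0.001, -0.0], [-0.001, 0.964, 0.264], [0.0, -0.264, 0.964]]
```

```bash
cat >> h.py <<'E'
from scipy.spatial.transform import Rotation as R
C=np.array([.5355,.1145]);YAW=np.radians(-10.2)
def pw(x,y,z):
    c,s=np.cos(YAW),np.sin(YAW);return np.array([C[0]+c*x-s*y,C[1]+s*x+c*y,z])
def wp(p):
    c,s=np.cos(YAW),np.sin(YAW);d=np.array(p[:2])-C;return np.array([c*d[0]+s*d[1],-s*d[0]+c*d[1],p[2]])
def goto(p,yaw):
    s=ctrl.read_state();Rt=R.from_euler("xyz",s["tcp_rot"])
    d=Rt.inv().apply(np.array(p)-s["tool_pos"]);r=(Rt.inv()*R.from_euler("xyz",[np.pi,0,yaw])).as_rotvec()
    print("row",d.round(4).tolist(),r.round(4).tolist());return d,r
def st():
    s=ctrl.read_state();print(round(s["time_s"],2),np.round(s["tool_pos"],4),np.round(s["tcp_rot"],4),"F",np.round(s["ft_force"],2),"press",wp(s["tool_pos"]).round(4),"op",round(s["opening"],3),"q",np.round(s["q"],2))
E
python3 -c "
from h import *
print(pw(0,-.045,.3)); goto(pw(0,-.045,.30),YAW)"
```

```text
[0.52753119 0.0702112  0.3       ]
row [-0.3525, 0.4713, -0.0677] [0.0009, 0.0013, 1.3981]
```

```bash
python3 -m handwheel '[[-0.03,0.04,-0.035,0,0,0.14],[-0.06,0.08,-0.0677,0,0,0.28],[-0.09,0.12,-0.0677,0,0,0.42],[-0.12,0.16,-0.0677,0,0,0.56],[-0.15,0.20,-0.0677,0,0,0.7],[-0.18,0.24,-0.0677,0,0,0.84],[-0.21,0.28,-0.0677,0,0,0.98],[-0.24,0.32,-0.0677,0,0,1.12],[-0.27,0.36,-0.0677,0,0,1.26],[-0.295,0.395,-0.0677,0.001,0.001,1.398],[-0.325,0.435,-0.0677,0.001,0.001,1.398],[-0.3525,0.4713,-0.0677,0.001,0.001,1.398]]' 100
python3 -m handwheel '[[0,0,0,0,0,0],[0,0,0,0,0,0]]'
python3 - <<'E'
from h import *
st();im,K,T=snap("wrist","w1.png");st()
for p in [pw(0,-.045,.148),pw(0,-.095,.15),pw(0,-.103,.163),pw(0,-.13,.153),pw(.085,-.135,.024),pw(-.085,-.135,.024)]:print(proj(p,K,T).round(1))
E
```

```text
time_s: 1.35
tool_pos: [0.5247, 0.0741, 0.3002]
tcp_rot: [-3.14, -0.0, -0.178]
ft_force: [1.9, 1.6, -0.3]
opening: 0.999
time_s: 1.55
tool_pos: [0.5241, 0.075, 0.2997]
tcp_rot: [-3.14, 0.001, -0.181]
ft_force: [-0.5, -0.2, 0.7]
opening: 1.003
1.55 [0.5241 0.075  0.2997] [-3.1403e+00  1.4000e-03 -1.8080e-01] F [-0.55 -0.15  0.68] press [-0.0043 -0.0409  0.2997] op 1.003 q [ 0.04 -0.08  1.58  0.    1.64  0.23]
1.6 [0.5237 0.0761 0.2999] [-3.1401e+00  1.1000e-03 -1.7890e-01] F [ 0.31 -0.13 -0.2 ] press [-0.0048 -0.0399  0.2999] op 1.0 q [ 0.05 -0.08  1.58  0.    1.64  0.23]
[258.1 188.4]
[258.1 232.4]
[258.2 244.1]
[258.1 262.2]
[311.4 224.4]
[202.5 224.6]
```

View pics/w1.png

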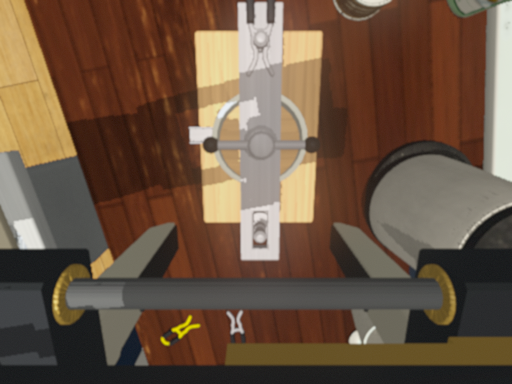

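```bash
python3 - <<'E'
from h import *
a,K,T=load("w1.png")
cv2.imwrite("pics/w1z.png",cv2.resize(a[185:270,215:305],None,fx=7,fy=7,interpolation=cv2.INTER_CUBIC))
goto(pw(0,-.045,.2),YAW)
E
```

```text
row [0.0049, 0.0053, 0.0999] [-0.0015, 0.0011, -0.0009]
```

View pics/w1z.png

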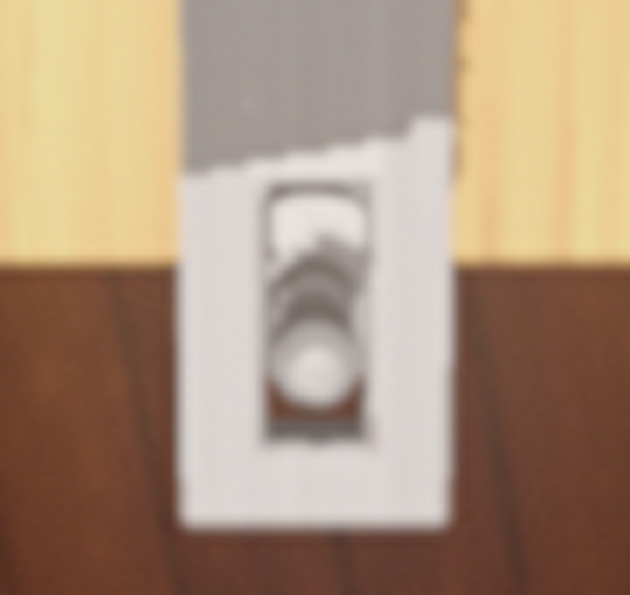

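```bash
python3 - <<'E'
from h import *
a,K,T=load("w1.png")
w=lambda u,v,z:print((u,v),wp(onz((u,v),K,T,z)).round(4))
w(259.7,236.3,.163); w(259.6,259.6,.1525); w(240.3,255,.1525); w(278.9,255,.1525)
w(259.6,211.7,.1525);w(259.6,247.5,.1525)
w(203.5,221.5,.024);w(313.5,221.5,.024);w(195,30,.024);w(322,31,.024);w(260,143,.201)
E
```

```text
(259.7, 236.3) [ 0.0016 -0.0939  0.163 ]
(259.6, 259.6) [ 0.0018 -0.127   0.1525]
(240.3, 255) [-0.02   -0.1213  0.1525]
(278.9, 255) [ 0.0235 -0.1213  0.1525]
(259.6, 211.7) [ 0.0016 -0.0698  0.1525]
(259.6, 247.5) [ 0.0017 -0.1121  0.1525]
(203.5, 221.5) [-0.0832 -0.1298  0.024 ]
(313.5, 221.5) [ 0.088  -0.1301  0.024 ]
(195, 30) [-0.0817  0.1386  0.024 ]
(322, 31) [0.0855 0.137  0.024 ]
(260, 143) [0.0008 0.0085 0.201 ]
```

```bash
sed -i 's/^C=.*;Y/C=np.array([.5367,.1158]);Y/' h.py; python3 -c "
from h import *
st();goto(pw(0,-.045,.172),YAW)"
```

```text
1.6 [0.5237 0.0761 0.2999] [-3.1401e+00  1.1000e-03 -1.7890e-01] F [ 0.31 -0.13 -0.2 ] press [-0.0058 -0.0414  0.2999] op 1.0 q [ 0.05 -0.08  1.58  0.    1.64  0.23]
row [0.0059, 0.0038, 0.1279] [-0.0015, 0.0011, -0.0009]
```

```bash
python3 -m handwheel '[[0.006,0.004,0.03,0,0,0],[0.006,0.004,0.06,0,0,0],[0.006,0.004,0.09,0,0,0],[0.006,0.004,0.11,0,0,0],[0.006,0.004,0.12,0,0,0],[0.006,0.004,0.127,0,0,0],[0.006,0.004,0.127,0,0,0],[0.006,0.004,0.127,0,0,0]]' 0 10
python3 - <<'E'
from h import *
st();im,K,T=snap("wrist","w2.png");st();goto(pw(0,-.045,.154),YAW)
E
```

```text
time_s: 2.4
tool_pos: [0.5299, 0.0716, 0.1746]
tcp_rot: [-3.14, -0.002, -0.177]
ft_force: [-0.4, -0.4, 0.7]
opening: 0.362
2.4 [0.5299 0.0716 0.1746] [-3.1399e+00 -1.9000e-03 -1.7750e-01] F [-0.37 -0.38  0.68] press [ 0.0011 -0.0447  0.1746] op 0.362 q [ 0.04 -0.01  1.74  0.    1.41  0.21]
2.45 [0.53   0.0715 0.1748] [-3.1398e+00 -2.2000e-03 -1.7770e-01] F [ 0.01 -0.42  0.17] press [ 0.0013 -0.0448  0.1748] op 0.323 q [ 0.04 -0.01  1.74  0.    1.41  0.21]
row [-0.0013, 0.0002, 0.0208] [-0.0018, -0.0022, 0.0003]
```

View pics/w2.png

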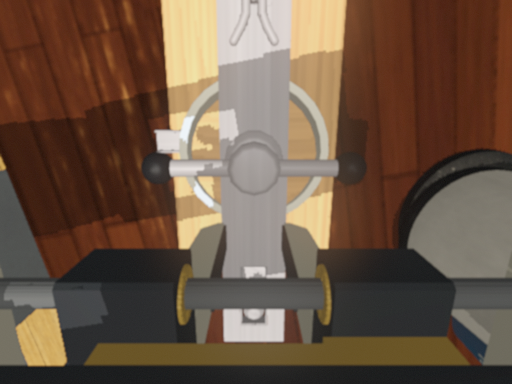

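```bash
python3 -m handwheel '[[-0.001,0,0,0,0,0],[-0.001,0,0,0,0,0],[-0.001,0,0,0,0,0],[-0.001,0,0.002,0,0,0],[-0.001,0,0.004,0,0,0],[-0.001,0,0.006,0,0,0],[-0.001,0,0.007,0,0,0],[-0.001,0,0.008,0,0,0],[-0.001,0,0.009,0,0,0],[-0.001,0,0.010,0,0,0]]' 0 10
python3 -m handwheel '[[0,0,0.001,0,0,0],[0,0,0.002,0,0,0]]'
python3 -m handwheel '[[0,0,0.001,0,0,0],[0,0,0.002,0,0,0]]'
python3 -m handwheel '[[0,0,0.001,0,0,0],[0,0,0.002,0,0,0]]'
```

```text
time_s: 3.45
tool_pos: [0.5283, 0.0714, 0.1633]
tcp_rot: [-3.14, -0.0, -0.178]
ft_force: [0.5, 0.1, -0.5]
opening: 0.006
time_s: 3.65
tool_pos: [0.5284, 0.0714, 0.1619]
tcp_rot: [-3.14, -0.0, -0.178]
ft_force: [-3.6, -0.4, 6.7]
opening: 0.006
time_s: 3.85
tool_pos: [0.5284, 0.0713, 0.1601]
tcp_rot: [-3.141, -0.0, -0.178]
ft_force: [-3.6, -1.1, 6.5]
opening: 0.007
time_s: 4.05
tool_pos: [0.5283, 0.0711, 0.1581]
tcp_rot: [-3.141, -0.0, -0.178]
ft_force: [-3.7, -1.5, 6.4]
opening: 0.004
```

```bash
python3 -m handwheel '[[0,0,0.001,0,0,0],[0,0,0.002,0,0,0]]'
python3 -m handwheel '[[0,0,0.001,0,0,0],[0,0,0.0015,0,0,0]]'
python3 -m handwheel '[[0,0,0.0005,0,0,0],[0,0,0.001,0,0,0]]'
```

```text
time_s: 4.25
tool_pos: [0.5283, 0.071, 0.1561]
tcp_rot: [-3.141, -0.0, -0.178]
ft_force: [-2.9, -2.1, 6.3]
opening: 0.004
time_s: 4.45
tool_pos: [0.5283, 0.071, 0.1545]
tcp_rot: [-3.141, -0.0, -0.178]
ft_force: [-4.5, -2.0, 6.3]
opening: 0.009
time_s: 4.65
tool_pos: [0.5283, 0.0709, 0.1542]
tcp_rot: [-3.141, -0.0, -0.178]
ft_force: [-8.0, -1.8, 15.0]
opening: 0.006
```

```bash
python3 -c "
from h import *
goto([.4358,-.2382,.13],-.082)
T=load('top0.png')[2];K=load('top0.png')[1]
print(onz((317,255),K,T,0))"
```

```text
row [-0.0363, 0.3207, 0.024] [-0.0004, -0.0004, -0.0961]
[ 0.33560472 -0.2056078   0.        ]
```

```bash
python3 -m handwheel '[[0,0,-0.02,0,0,0],[0,0,-0.05,0,0,0],[-0.004,0.03,-0.07,0,0,0],[-0.01,0.075,-0.07,0,0,-0.03],[-0.016,0.12,-0.07,0,0,-0.06],[-0.02,0.165,-0.06,0,0,-0.096],[-0.025,0.21,-0.04,0,0,-0.096],[-0.03,0.25,-0.02,0,0,-0.096],[-0.033,0.285,0,0,0,-0.096],[-0.0363,0.31,0.015,0,0,-0.096],[-0.0363,0.3207,0.024,0,0,-0.096],[-0.0363,0.3207,0.024,0,0,-0.096]]' 55 10
python3 -m handwheel '[[0,0,0,0,0,0],[0,0,0,0,0,0]]'
python3 - <<'E'
from h import *
st();im,K,T=snap("wrist","w3.png");st()
for p in [(.4358,-.2382,.0045),(.4405,-.182,.0025)]: print(proj(p,K,T))
snap("top","t3.png");snap("side","s3.png")
E
```

```text
time_s: 5.85
tool_pos: [0.4348, -0.2381, 0.1271]
tcp_rot: [-3.139, 0.002, -0.084]
ft_force: [0.3, 0.2, -0.5]
opening: 0.552
time_s: 6.05
tool_pos: [0.4368, -0.237, 0.1295]
tcp_rot: [-3.141, -0.002, -0.081]
ft_force: [0.2, 0.0, -0.1]
opening: 0.551
6.05 [ 0.4368 -0.237   0.1295] [-3.1407e+00 -1.7000e-03 -8.0700e-02] F [ 0.23  0.03 -0.13] press [-0.0358 -0.3649  0.1295] op 0.551 q [-0.6  -0.08  1.89  0.    1.33 -0.52]
6.1 [ 0.4368 -0.237   0.1295] [-3.1409e+00 -1.8000e-03 -8.0500e-02] F [ 0.17 -0.25 -0.36] press [-0.0358 -0.3649  0.1295] op 0.552 q [-0.6  -0.08  1.89  0.    1.33 -0.52]
[252.73470911 192.32115983]
[252.89105927 133.76647867]
```

View pics/w3.png

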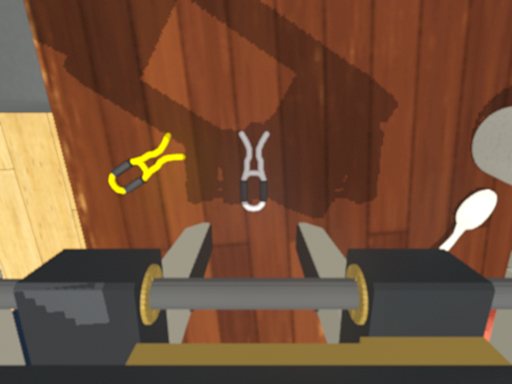

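```bash
python3 - <<'E'
from h import *
a,K,T=load("w3.png")
cv2.imwrite("pics/w3z.png",cv2.resize(a[120:220,225:285],None,fx=6,fy=6,interpolation=cv2.INTER_CUBIC))
t,_,_=load("t3.png");cv2.imwrite("pics/t3z.png",cv2.resize(t[140:230,150:265],None,fx=6,fy=6,interpolation=cv2.INTER_CUBIC))
s,_,_=load("s3.png");cv2.imwrite("pics/s3z.png",cv2.resize(s[135:220,145:255],None,fx=6,fy=6,interpolation=cv2.INTER_CUBIC))
E
```

```text
(no output)
```

View pics/w3z.png

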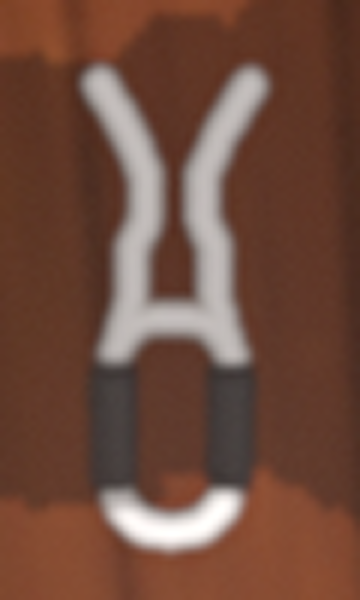

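View pics/s3z.png

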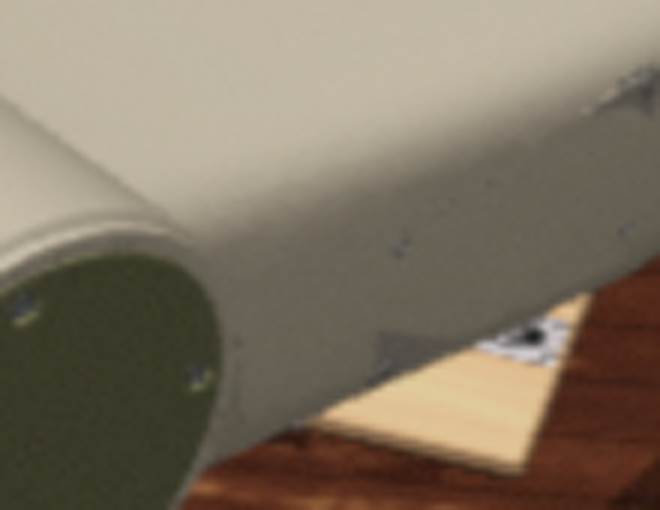

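View pics/t3z.png

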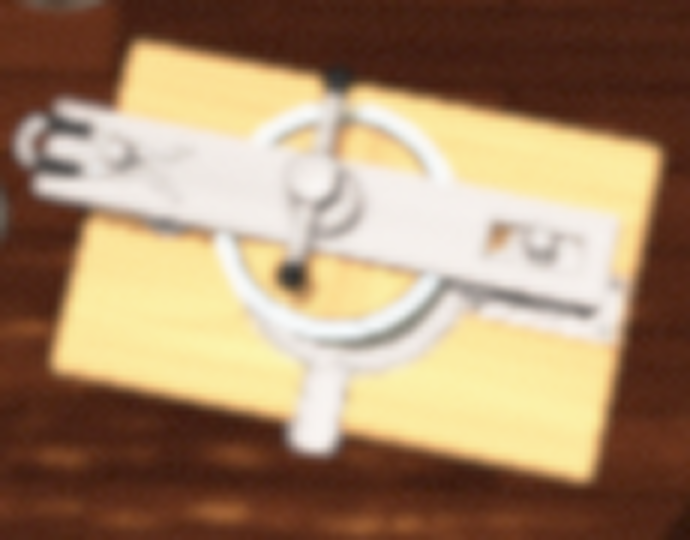

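```bash
python3 -m handwheel '[[0,0,0.04,0,0,0],[0,0,0.075,0,0,0],[0,0,0.095,0,0,0],[0,0,0.105,0,0,0],[0,0,0.110,0,0,0],[0,0,0.112,0,0,0],[0,0,0.113,0,0,0],[0,0,0.113,0,0,0]]'
python3 -c "
from h import *
st()"
```

```text
time_s: 7.0
tool_pos: [0.4366, -0.2381, 0.0165]
tcp_rot: [-3.141, -0.002, -0.082]
ft_force: [0.0, -0.4, 0.1]
opening: 0.549
7.0 [ 0.4366 -0.2381  0.0165] [-3.1412e+00 -1.8000e-03 -8.2000e-02] F [ 0.   -0.42  0.06] press [-0.0358 -0.366   0.0165] op 0.549 q [-0.6   0.08  1.96  0.    1.1  -0.52]
```

```bash
python3 -m handwheel '[[0,0,0.001,0,0,0],[0,0,0.001,0,0,0],[0,0,0.001,0,0,0],[0,0,0.001,0,0,0],[0,0,0.001,0,0,0],[0,0,0.001,0,0,0]]' 0 35
python3 - <<'E'
from h import *
st();snap("wrist","w4.png");st()
E
```

```text
time_s: 7.6
tool_pos: [0.436, -0.2377, 0.0146]
tcp_rot: [-3.14, -0.001, -0.082]
ft_force: [0.4, 1.2, 2.5]
opening: 0.285
7.6 [ 0.436  -0.2377  0.0146] [-3.1404e+00 -5.0000e-04 -8.2000e-02] F [0.42 1.18 2.55] press [-0.0365 -0.3657  0.0146] op 0.285 q [-0.6   0.08  1.96  0.    1.1  -0.52]
7.65 [ 0.4359 -0.2377  0.0146] [-3.1404e+00 -4.0000e-04 -8.2000e-02] F [ 0.   -0.57  1.52] press [-0.0366 -0.3657  0.0146] op 0.287 q [-0.6   0.08  1.96  0.    1.1  -0.52]
```

View pics/w4.png

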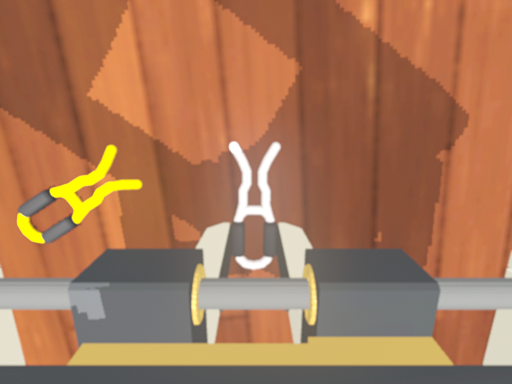

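```bash
python3 -c "
from h import *
goto(pw(0,-.215,.165),YAW)"
```

```text
row [0.0509, -0.1467, -0.1502] [-0.0012, -0.0004, 0.096]
```

```bash
python3 -m handwheel '[[0,0,-0.02,0,0,0],[0,0,-0.05,0,0,0],[0,0,-0.09,0,0,0],[0.005,-0.015,-0.125,0,0,0],[0.015,-0.045,-0.145,0,0,0.03],[0.025,-0.075,-0.15,0,0,0.06],[0.035,-0.105,-0.15,0,0,0.096],[0.045,-0.13,-0.15,0,0,0.096],[0.051,-0.1467,-0.15,0,0,0.096],[0.051,-0.1467,-0.15,0,0,0.096],[0.051,-0.1467,-0.15,0,0,0.096]]'
python3 - <<'E'
from h import *
st();im,K,T=snap("wrist","w5.png");st();snap("side","s5.png");goto(pw(0,-.18,.1565),YAW)
for p in [pw(0,-.13,.14),pw(0,-.097,.163),pw(0,-.097,.145)]:print(proj(p,K,T))
E
```

```text
time_s: 8.75
tool_pos: [0.4984, -0.0957, 0.1643]
tcp_rot: [-3.141, 0.001, -0.177]
ft_force: [0.4, 0.2, -0.1]
opening: 0.285
8.75 [ 0.4984 -0.0957  0.1643] [-3.1406e+00  6.0000e-04 -1.7680e-01] F [ 0.35  0.25 -0.09] press [-0.0003 -0.215   0.1643] op 0.285 q [-0.29 -0.08  1.83  0.    1.39 -0.11]
8.8 [ 0.4982 -0.0962  0.1643] [-3.1406e+00  5.0000e-04 -1.7780e-01] F [ 0.11  0.47 -0.25] press [-0.0003 -0.2155  0.1643] op 0.286 q [-0.29 -0.08  1.83  0.    1.39 -0.11]
row [0.0003, -0.0357, 0.0079] [-0.001, 0.0004, -0.0005]
[255.1199065   93.21081407]
[255.5703734   16.00828459]
[255.35925264  26.81540594]
```

View pics/w5.png

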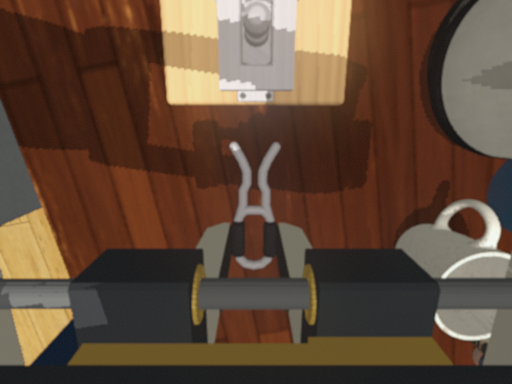

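View pics/s5.png

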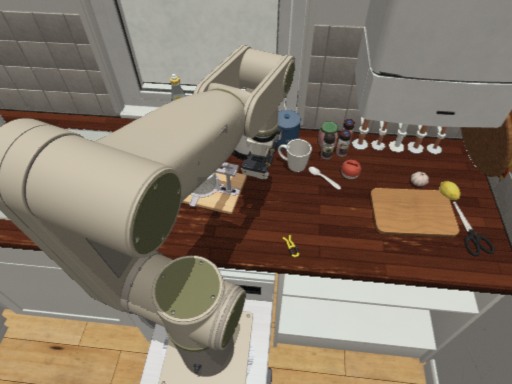

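```bash
python3 - <<'E'
from h import *
a,K,T=load("w5.png")
cv2.imwrite("pics/w5z.png",cv2.resize(a[0:115,205:310],None,fx=5,fy=5,interpolation=cv2.INTER_CUBIC))
cv2.imwrite("pics/w5y.png",cv2.resize(a[135:275,215:295],None,fx=4,fy=4,interpolation=cv2.INTER_CUBIC))
E
```

```text
(no output)
```

View pics/w5z.png

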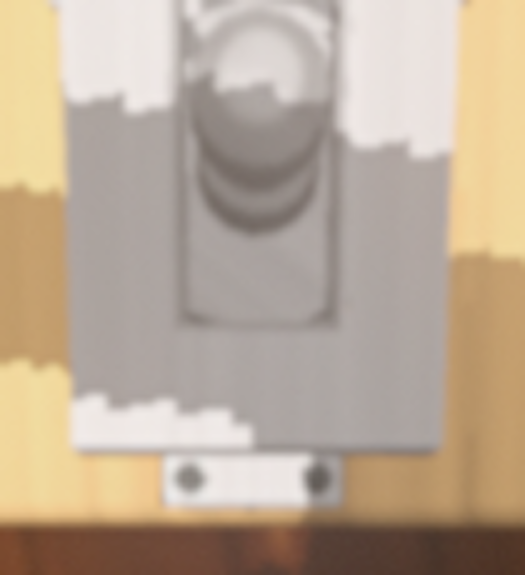

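View pics/w5y.png

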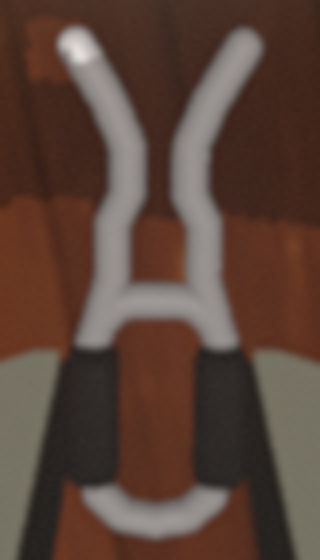

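```bash
python3 - <<'E'
from h import *
a,K,T=load("w5.png")
t=wp(np.array([.4983,-.096,.1643]))
cz=.1643-.0146
f=lambda n,u,v,z:print(n,(wp(onz((u,v),K,T,z))-t)[:2].round(4)*1000)
f("eye",253.4,135+417/4-.4,cz+.0085);f("narrow",254.5,135+180/4-.4,cz+.0045);f("mouth",254.9,135+45/4-.4,cz+.0045)
f("barend",256.0,89.6,.14);f("neckfront",256.6,46,.14);f("slot end",256.2,325/5-.4,.14);f("headbottom front",256.8,188/5-.4,.15)
E
```

```text
eye [-0.6  2.8]
narrow [ 0.  37.6]
mouth [ 0.2 56.7]
barend [ 0.8 87.2]
neckfront [  1. 110.]
slot end [  0.8 100.5]
headbottom front [  1.  112.2]
```

```bash
python3 -m handwheel '[[0.001,-0.005,0.003,0,0,0],[0.001,-0.01,0.006,0,0,0],[0.001,-0.017,0.008,0,0,0],[0.001,-0.022,0.0085,0,0,0],[0.001,-0.03,0.0085,0,0,0],[0.001,-0.038,0.0085,0,0,0],[0.001,-0.044,0.0085,0,0,0],[0.001,-0.048,0.0085,0,0,0],[0.001,-0.05,0.0085,0,0,0],[0.001,-0.05,0.0085,0,0,0]]'
python3 - <<'E'
from h import *
st();im,K,T=snap("wrist","w6.png");st();snap("side","s6.png")
cv2.imwrite("pics/w6z.png",cv2.resize(im[60:280,190:320],None,fx=4,fy=2.7,interpolation=cv2.INTER_CUBIC))
E
```

```text
time_s: 9.85
tool_pos: [0.5085, -0.0465, 0.1562]
tcp_rot: [-3.14, -0.0, -0.178]
ft_force: [-0.2, 0.4, -0.9]
opening: 0.287
9.85 [ 0.5085 -0.0465  0.1562] [-3.1403e+00 -2.0000e-04 -1.7760e-01] F [-0.23  0.41 -0.87] press [ 0.001  -0.1647  0.1562] op 0.287 q [-0.19 -0.06  1.83  0.    1.38 -0.02]
9.9 [ 0.5085 -0.0467  0.1562] [-3.1404e+00 -1.0000e-04 -1.7780e-01] F [ 0.79 -0.15 -0.2 ] press [ 0.001  -0.165   0.1562] op 0.287 q [-0.19 -0.06  1.83  0.    1.38 -0.02]
```

View pics/w6z.png

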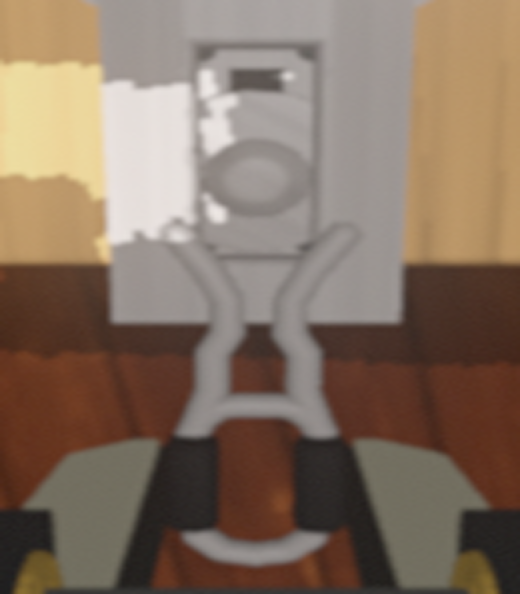

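```bash
python3 -m handwheel '[[-0.0005,-0.002,0.0003,0,0,0],[-0.0005,-0.005,0.0003,0,0,0],[-0.0005,-0.008,0.0003,0,0,0],[-0.0005,-0.010,0.0003,0,0,0]]'
python3 -m handwheel '[[0,-0.001,0,0,0,0],[0,-0.002,0,0,0,0]]'
python3 -m handwheel '[[0,-0.001,0,0,0,0],[0,-0.002,0,0,0,0]]'
python3 -m handwheel '[[0,-0.001,0,0,0,0],[0,-0.002,0,0,0,0]]'
```

```text
time_s: 10.35
tool_pos: [0.5098, -0.0365, 0.1559]
tcp_rot: [-3.14, -0.0, -0.178]
ft_force: [-0.4, 0.8, -1.3]
opening: 0.288
time_s: 10.55
tool_pos: [0.5101, -0.0347, 0.1559]
tcp_rot: [-3.14, -0.0, -0.178]
ft_force: [0.4, 0.6, -0.4]
opening: 0.288
time_s: 10.75
tool_pos: [0.5104, -0.0328, 0.1559]
tcp_rot: [-3.14, -0.0, -0.178]
ft_force: [0.4, 0.5, 0.4]
opening: 0.284
time_s: 10.95
tool_pos: [0.5108, -0.0308, 0.1559]
tcp_rot: [-3.14, -0.0, -0.178]
ft_force: [-1.1, 0.6, -0.0]
opening: 0.286
```

```bash
python3 -m handwheel '[[0,-0.001,0,0,0,0],[0,-0.002,0,0,0,0]]'
python3 -m handwheel '[[0,-0.001,0,0,0,0],[0,-0.002,0,0,0,0]]'
python3 -m handwheel '[[0,-0.001,0,0,0,0],[0,-0.002,0,0,0,0]]'
```

```text
time_s: 11.15
tool_pos: [0.5112, -0.0289, 0.1559]
tcp_rot: [-3.14, -0.0, -0.178]
ft_force: [0.5, -1.1, -0.4]
opening: 0.285
time_s: 11.35
tool_pos: [0.5115, -0.0273, 0.1559]
tcp_rot: [-3.141, -0.0, -0.178]
ft_force: [-1.1, -4.0, -0.5]
opening: 0.285
time_s: 11.55
tool_pos: [0.5117, -0.0258, 0.1559]
tcp_rot: [3.141, -0.0, -0.178]
ft_force: [-0.9, -7.7, -0.7]
opening: 0.285
```

```bash
python3 -m handwheel '[[0,-0.001,0,0,0,0],[0,-0.002,0,0,0,0]]'
python3 -m handwheel '[[0,-0.001,0,0,0,0],[0,-0.002,0,0,0,0]]'
python3 -m handwheel '[[0,-0.001,0,0,0,0],[0,-0.002,0,0,0,0]]'
```

```text
time_s: 11.75
tool_pos: [0.512, -0.0245, 0.1559]
tcp_rot: [3.14, 0.0, -0.179]
ft_force: [-1.7, -9.7, -0.2]
opening: 0.287
time_s: 11.95
tool_pos: [0.5123, -0.0227, 0.1559]
tcp_rot: [3.14, 0.0, -0.179]
ft_force: [-1.8, -9.4, -0.8]
opening: 0.283
time_s: 12.15
tool_pos: [0.5128, -0.0202, 0.1559]
tcp_rot: [3.141, -0.0, -0.179]
ft_force: [-1.3, -7.4, 0.0]
opening: 0.287
```

```bash
python3 -m handwheel '[[0,-0.001,0,0,0,0],[0,-0.002,0,0,0,0]]'
python3 -m handwheel '[[0,-0.001,0,0,0,0],[0,-0.002,0,0,0,0]]'
```

```text
time_s: 12.35
tool_pos: [0.5131, -0.0186, 0.1559]
tcp_rot: [3.14, -0.0, -0.179]
ft_force: [-1.2, -10.0, -0.8]
opening: 0.286
time_s: 12.55
tool_pos: [0.5134, -0.0169, 0.1559]
tcp_rot: [3.14, -0.0, -0.179]
ft_force: [-0.3, -8.7, 0.2]
opening: 0.282
```

```bash
python3 -m handwheel '[[0,-0.001,0,0,0,0],[0,-0.0015,0,0,0,0]]'
python3 -m handwheel '[[0,-0.001,0,0,0,0],[0,-0.0015,0,0,0,0]]'
```

```text
time_s: 12.75
tool_pos: [0.5138, -0.0148, 0.1559]
tcp_rot: [3.141, -0.0, -0.179]
ft_force: [-1.3, -8.1, -1.8]
opening: 0.281
time_s: 12.95
tool_pos: [0.5142, -0.0124, 0.156]
tcp_rot: [-3.141, -0.0, -0.178]
ft_force: [0.3, -2.2, -0.7]
opening: 0.289
```

```bash
python3 -m handwheel '[[0,-0.0005,0,0,0,0],[0,-0.001,0,0,0,0]]'
python3 -m handwheel '[[0,-0.0005,0,0,0,0],[0,-0.001,0,0,0,0]]'
python3 - <<'E'
from h import *
st();im,K,T=snap("wrist","w7.png");st()
cv2.imwrite("pics/w7z.png",cv2.resize(im[120:290,190:320],None,fx=5,fy=3.5,interpolation=cv2.INTER_CUBIC))
E
```

```text
time_s: 13.15
tool_pos: [0.5145, -0.0107, 0.156]
tcp_rot: [-3.139, -0.0, -0.178]
ft_force: [1.6, -0.1, -0.2]
opening: 0.286
time_s: 13.35
tool_pos: [0.5147, -0.0099, 0.1561]
tcp_rot: [-3.14, -0.0, -0.178]
ft_force: [-0.1, -0.4, -0.2]
opening: 0.286
13.35 [ 0.5147 -0.0099  0.1561] [-3.140e+00 -5.000e-04 -1.778e-01] F [-0.08 -0.35 -0.18] press [ 0.0006 -0.1276  0.1561] op 0.286 q [-0.12 -0.05  1.82  0.    1.38  0.06]
13.4 [ 0.5147 -0.0099  0.156 ] [-3.1399e+00 -4.0000e-04 -1.7770e-01] F [ 1.14  0.68 -0.33] press [ 0.0006 -0.1276  0.156 ] op 0.281 q [-0.12 -0.05  1.82  0.    1.38  0.06]
```

View pics/w7z.png

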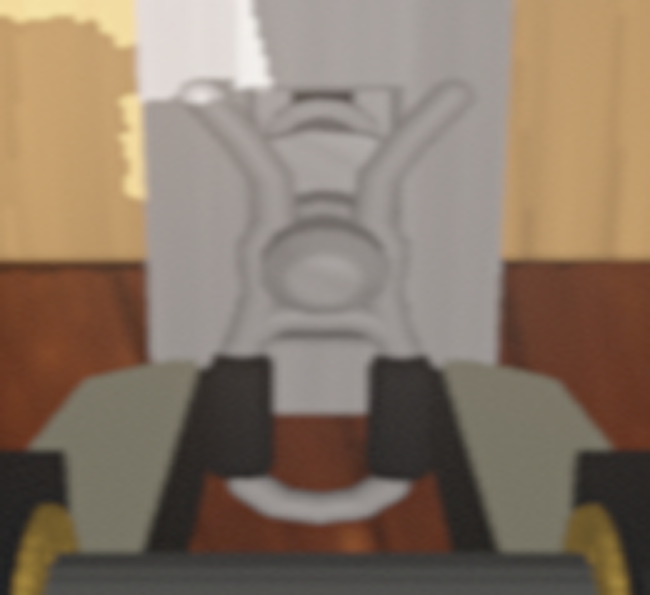

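```bash
python3 -m handwheel '[[0,-0.0003,0.0003,0,0,0],[0,-0.0006,0.0006,0,0,0],[0,-0.0006,0.0008,0,0,0]]'
python3 -m handwheel '[[0,0,0,0,0,0],[0,0,0,0,0,0],[0,0,0,0,0,0],[0,0,0,0,0,0]]' 50
python3 -m handwheel '[[0,0,0,0,0,0],[0,0,-0.005,0,0,0],[0,0,-0.015,0,0,0],[0,0,-0.03,0,0,0],[0,0.01,-0.05,0,0,0],[0,0.02,-0.07,0,0,0],[0,0.03,-0.09,0,0,0],[0,0.03,-0.1,0,0,0],[0,0.03,-0.1,0,0,0],[0,0.03,-0.1,0,0,0]]'
python3 - <<'E'
from h import *
st();im,K,T=snap("wrist","w8.png");a,_,_=snap("top","t8.png");b,_,_=snap("side","s8.png")
print(proj(pw(0,-.1,.145),K,T))
cv2.imwrite("pics/w8z.png",cv2.resize(im[90:210,190:320],None,fx=5,fy=5,interpolation=cv2.INTER_CUBIC))
E
```

```text
time_s: 13.7
tool_pos: [0.5148, -0.0096, 0.1554]
tcp_rot: [-3.14, -0.001, -0.178]
ft_force: [-0.2, 0.5, 1.2]
opening: 0.283
time_s: 14.1
tool_pos: [0.5145, -0.0096, 0.1549]
tcp_rot: [-3.14, 0.0, -0.178]
ft_force: [0.5, 0.1, 0.4]
opening: 0.499
time_s: 15.1
tool_pos: [0.5093, -0.0389, 0.2549]
tcp_rot: [-3.14, -0.0, -0.178]
ft_force: [0.5, 0.2, -1.0]
opening: 0.5
15.1 [ 0.5093 -0.0389  0.2549] [-3.1401e+00 -2.0000e-04 -1.7780e-01] F [ 0.47  0.24 -1.03] press [ 0.0004 -0.1571  0.2549] op 0.5 q [-0.18 -0.12  1.7   0.    1.56  0.  ]
[253.58916584 132.85989399]
```

View pics/w8.png

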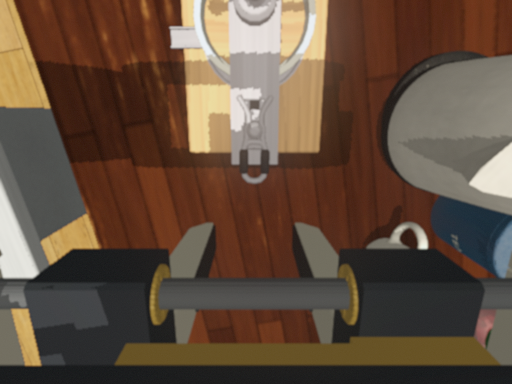

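View pics/w8z.png

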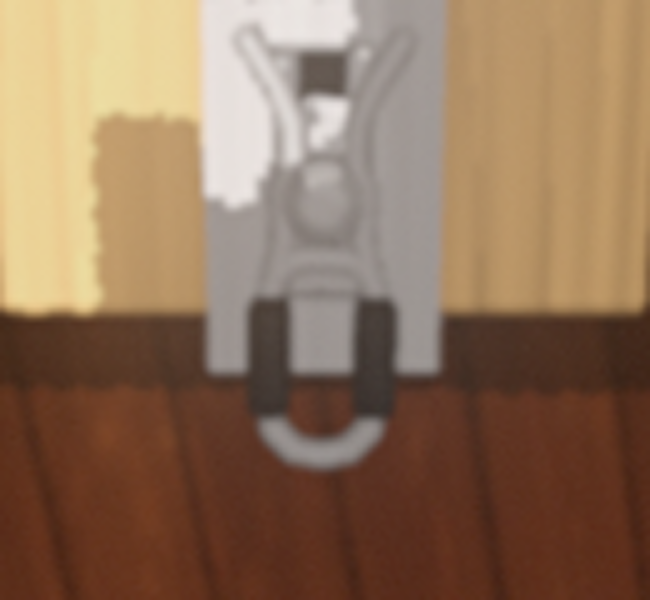

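View pics/s8.png

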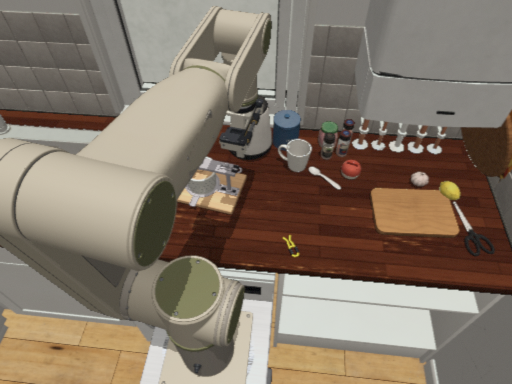

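```bash
python3 -m handwheel '[[0,0,0,0,0,0],[0,0,0,0,0,0]]'
python3 -c "
from h import *
st();print(ctrl.finish_job())"
```

```text
time_s: 15.45
tool_pos: [0.509, -0.039, 0.2544]
tcp_rot: [-3.14, 0.001, -0.178]
ft_force: [-0.4, -0.5, 0.9]
opening: 0.503
15.45 [ 0.509  -0.039   0.2544] [-3.1403e+00  1.1000e-03 -1.7770e-01] F [-0.44 -0.47  0.87] press [ 2.000e-04 -1.573e-01  2.544e-01] op 0.503 q [-0.18 -0.12  1.7   0.    1.56 -0.  ]
the job is handed in; nothing more can be done
None
```

The crossbar is locked: its right end is down on the right rod's shoulder and the loose clip has snapped over the neck. I handed the job in at about 15.5 s.

- **Crossbar:** I pressed it down with closed fingers at push_spot. It moved at about 6.5 N, and the vertical force rose to 15 N as it stopped. The fingertips were then about 140 mm above the worktop, the home height.
- **Clip:** I slid it along the top of the bar from the bar's end, open end first. It first touched the neck at about 0.7 N above free, then took about 10 N at most. The force fell to nothing at the snap. I carried on less than 2 mm into the pocket with no hard contact, released the clip and backed off.

**Last checks:** The final wrist picture shows the clip lying flat on the bar with the neck in its pocket and its legs closed beyond it. The gripper is clear and the force readings are near zero. Nothing else appeared to have moved in the last side picture, although the arm hides part of that view. I did not do a pull test on the clip.

**Disagreement:** The top and wrist cameras differed by 2 to 4 mm on the press position, and by about 5 mm on the rod's setting. I lined the clip up using the wrist view and found the rod by touch.

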